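# Load the rework caddy

## Task

Load the soldering caddy for the next rework job: stand the solder reel in the wide round cup and the dark green flux bottle in the narrow one, slip the roll of yellow tape over the orange hub, and lay the green flux syringe in its two-saddle cradle. Each must be fully down in its own holder, upright or flat. Leave the white roll and the brown bottle with the white cap where they are.

Things in the scene. Friction and masses are not known exactly. Their poses are not given: they have to be found in the camera images.
- solder_reel: Reel of bright solder wire standing on end, green flanges 48 mm in diameter and 4 mm thick at bottom and top, 56 mm high, about 0.24 kg; between the flanges it is thinner, so it is gripped by the top flange. Origin: centre of the underside, z up.
- flux_bottle: Small dark green flux bottle with a black cap, upright: body 35 mm in diameter up to 45 mm high, cap 20 mm in diameter up to 63 mm. Origin: centre of the underside, z up.
- yellow_tape: Roll of yellow tape lying flat: 61 mm in diameter, 25 mm high, round hole of 36 mm through its middle. Origin: centre of the underside (on the hole's axis), z up.
- syringe_mid (a point): Green flux syringe lying on the bench: round barrel 12 mm in diameter, 75 mm long along its own y (the flat finger flange at one end looks 19 mm wide). The point is the middle of the barrel on its axis, 6 mm above what it lies on. It may roll about y, so only y matters. Grip across the barrel at the middle.
- reel_cup: Place of the solder reel: the wider of the two round cups, 60 mm inside, walls 14 mm high above the tile's top, mouth slightly flared. Grey tile 89x81x6 mm, one of four on a black plate. Origin: centre of tile's underside, 6 mm above the bench, z up; the seat is the tile's top, 6 mm above the origin.
- bottle_cup: Place of the flux bottle: the narrower round cup, 45 mm inside, walls 14 mm high above the tile's top, mouth slightly flared. Grey tile 89x81x6 mm, one of four on a black plate. Origin: centre of tile's underside, 6 mm above the bench, z up; the seat is the tile's top, 6 mm above the origin.
- tape_hub: Place of the tape roll: an upright orange hub, 27 mm in diameter, 22 mm high above the tile's top, tapering to 17 mm over its last 7 mm; the roll goes over it and lies on the tile. Grey tile 89x81x6 mm, one of four on a black plate. Origin: centre of tile's underside, 6 mm above the bench, z up; the seat is the tile's top, 6 mm above the origin.
- syringe_cradle: Place of the syringe: two U saddles in line along tile x, channel 25 mm wide, walls 14 mm above the seat; 8 mm stops 83 mm apart close the ends; 47 mm gap for fingers between the saddles. Syringe lies along x, either way round. Grey tile 89x81x6 mm, one of four on a black plate. Origin: centre of tile's underside, 6 mm above the bench, z up; the seat is the tile's top, 6 mm above the origin.
- wick_roll: Bystander, to be left alone: white plastic roll with a blue hub, lying flat, 62 mm in diameter, 27 mm high. Origin: centre of the underside, z up.
- solvent_bottle: Bystander, to be left alone: small brown bottle with a white cap, upright, body 33 mm in diameter, 68 mm high. Origin: centre of the underside, z up.
Not all that is in view belongs to the job. Of the things like the solder_reel, leave any that is blue; of the rest the smaller one is meant.

How it is judged (in metres and radians):
At the end, for the whole second after the job is handed in: Reel in the wide cup (centre within 10 mm), green bottle in the narrow cup (9 mm), tape over the hub (12 mm), syringe in the cradle (12 mm, 0.2 rad along it): each within 4 mm of its tile, upright or flat, released, at rest. White roll and brown bottle upright within 20 mm of their start (horizontal distance between solder_reel and reel_cup below 0.01 m and z of solder_reel in the frame of reel_cup between 0.003 and 0.01 m and angle between each of solder_reel, flux_bottle, yellow_tape's own z axis and vertical below 0.12 rad and horizontal distance between flux_bottle and bottle_cup below 0.009 m and z of flux_bottle in the frame of bottle_cup between 0.003 and 0.01 m and horizontal distance between yellow_tape and tape_hub below 0.012 m and z of yellow_tape in the frame of tape_hub between 0.003 and 0.01 m and horizontal distance between syringe_mid and syringe_cradle below 0.011 m and z of syringe_mid in the frame of syringe_cradle between 0.009 and 0.016 m and angle between the y axis of syringe_mid and the x axis of syringe_cradle, either way round below 0.2 rad and linear speed of each of solder_reel, flux_bottle, yellow_tape below 0.02 m/s and distance of each of wick_roll, solvent_bottle from where it was at the start of the episode below 0.02 m and angle between each of wick_roll, solvent_bottle's own z axis and vertical below 0.15 rad); the robot touches nothing.
It fails at once if the white wick roll is shoved, lifted or knocked over (distance of wick_roll from where it was at the start of the episode above 0.025 m or angle between wick_roll's own z axis and vertical above 0.3 rad).
It fails at once if the brown solvent bottle is shoved, lifted or knocked over (distance of solvent_bottle from where it was at the start of the episode above 0.025 m or angle between solvent_bottle's own z axis and vertical above 0.3 rad).
It also fails if it takes over 93 s, if anything falls off the work surface, if the arm or the gripper's body presses on something with over 40 N, if the wrist force passes 120 N, or if a joint passes its speed limit or range.

## Robot

A 7-joint arm with a two-finger parallel gripper is mounted at the origin on a cart in front of the work surface, level with it; the furniture and walls round the work are solid. World frame = base frame: x ahead of the robot, y to its left, z up, the work surface at z = 0. Lengths are in mm, angles in degrees, forces in N, time in s.
With the tool pointing down it reaches from about 400 to 850 mm from the base axis. Payload 10.4 kg.
Tool frame: the origin (TCP) lies midway between the tips of the shut fingers; the grasp point (between the pads) lies 19 mm behind it; z points along the fingers, y is the line along which they close (so a half turn about z gives the same grasp; the last joint's range is limited). The gripper opens to 85 mm and grips with 20 to 120 N. Pads are 22 mm wide; open, the fingers measure 114 mm over their backs; the gripper's body (76 mm by 85 mm) begins 54 mm behind the grasp point. The pads swing forward as they close: fully open they stand 13 mm farther back than shut.
Start: joints at [64.481, 19.034, -3.707, 83.658, 1.238, 77.344, -5.071], TCP at [256.47, -569.977, 231.338] pointing down, gripper open.
Joint ranges: [-148.97, 148.97], [-28.65, 121.19], [-84.17, 76.75], [9.2, 138.47], [-72.65, 252.65], [3.7, 117.97], [-149.18, 149.18]. Speed limits (degrees/s): [127.2, 127.2, 159.86, 159.86, 180, 180, 180].

## Interface

Orientations are given as [roll, pitch, yaw] about the fixed x, y, z axes, in that order (R = Rz(yaw) Ry(pitch) Rx(roll)).
In Python, from cell import ctrl gives the robot as it stands. The module is installed in compiled form; this text tells all that it offers.
- The arm moves only by the shell command python3 -m jog 'ROWS'. ROWS is a JSON object of lists of equal length, an entry for each row: "angular": the turn, a rotation vector about the world's x, y, z in rad, a list of three; "translation": the shift along the world's x, y, z in mm, a list of three; "jaw": the opening, from 0 (shut) to 1 (fully open). A call has exactly 8 rows; each row is the pose to reach, as a shift and turn from the pose commanded when the call began; what a row does not reach only later rows make up. A row lasts 1/10 s, in which the tool goes at most 50 mm and 8.59 degrees, less where a joint would pass 70% of its speed; a pose out of reach is approached as far as the arm can. A call with a gripper value outside its range is refused whole. The fingers move at their own pace and stop on an object; the grip force is fixed at half the most. Time passes only in rows, so rows that repeat a pose let the fingers close, or fill a call up. It gives the time, the measured TCP pose, the force, the opening and the grip force at its end, in the units of the state.
- ctrl.get_obs(): the state, without advancing time (a new reading comes with each control period).
- ctrl.capture(name): name is "side" or "top" or "wrist"; returns a dict with "image" (420x560x3 uint8, red, green, blue), "z_map" (420x560 float32, mm along the optical axis (not along the pixel's ray), 0 where there is no reading), "vfov" (degrees; the focal length in pixels is half the picture's height over the tangent of half this angle, whatever the lens; pixels are square), "cx", "cy" (the principal point, pixels), "eye" and "attitude" of the camera in the world; the wrist camera has in their place "hand_eye" (4x4, takes a point from camera to tool coordinates, whose origin is the TCP and whose axes are the flange's). Camera axes: x right, y up, looking along -z (the intrinsics and any distortion apply to the point x, -y, -z); pixel columns grow to the right and rows downward; lengths in mm; the calibration is good to about 2 mm. The wrist camera is an equidistant fisheye: a pixel r from the principal point sees the ray r / f radians off the axis. A picture is of the moment at which its call begins: read the wrist's pose just before it.
- ctrl.sign_off(): hands the job in; it is judged then, once.
The state is a dict: "time": time; "q": joint angles; "qvel": joint speeds; "tau": joint torques, N m; "tool_pos": TCP position; "eef_rot": TCP orientation; "wrist_force": force on the tool from outside, world axes, zero at the start; "moment": the same for the moment, N m; "opening": finger opening in mm; "gripper_force": force on a finger pad.
Only numpy, scipy, OpenCV 4.12 (cv2) and the standard library are available. Lean on these libraries where they do the work, as an engineer would, in place of code of your own. Each camera call takes 0.05 s, during which the arm holds its last target. There are 200 camera calls.

## Working session

There is one attempt and no reset: what is moved stays moved. The work goes in short steps, Python scripts to look and compute and a shell command to move; the robot and the scene stay as the last step left them, time stands still between calls to the robot, and variables do not carry over. Pictures are saved under pics/ and viewed, at most 14 in all, crops included, and the job is handed in when it is done.

```bash
mkdir -p pics
cat > h.py <<'E'
import numpy as np,cv2
from cell import ctrl
from scipy.spatial.transform import Rotation as R
def cap(n,f=None):
    o=ctrl.get_obs(); c=ctrl.capture(n)
    if f: cv2.imwrite('pics/'+f,cv2.cvtColor(c['image'],cv2.COLOR_RGB2BGR)); np.save('pics/'+f+'.npy',c,allow_pickle=True)
    c['obs']=o; return c
def rot(a):
    a=np.array(a,float)
    return a if a.shape==(3,3) else R.from_euler('xyz',a,degrees=True).as_matrix()
E
python3 - <<'E'
from h import *
o=ctrl.get_obs();print(o)
for n in('side','top','wrist'):
    c=cap(n,n+'0.png');print({k:v for k,v in c.items() if k not in('image','z_map','obs')})
E
```

```text
{'time': 0.0, 'q': array([64.48149986, 19.07178647, -3.70715624, 83.70567092,  1.23556096,
       77.34422294, -5.07157387]), 'qvel': array([-0.0323471 , -0.03469483, -0.06373794, -0.06495606,  0.03105593,
       -0.03325834,  0.08854751]), 'tau': array([-5.06310171e-04, -6.25442505e+01,  4.84480674e-02, -3.91605806e+01,
        1.59984932e-02,  9.83984792e-03, -1.11489530e-04]), 'tool_pos': array([ 256.28755781, -569.61991466,  230.5207704 ]), 'eef_rot': array([-1.79918084e+02,  1.83031314e-03,  2.42235870e+01]), 'wrist_force': array([-0.32483208, -0.32481402,  0.02211542]), 'moment': array([-0.01490371, -0.07052785,  0.01073925]), 'gripper_force': 0.0, 'opening': 84.99776381917967}
{'vfov': 50.341676417445896, 'cx': 287.2037265900606, 'cy': 206.9699524099265, 'eye': array([ 369.04235023, -589.33550221,  840.84908158]), 'attitude': array([ 33.94417717,  -0.509705  , -12.20303967])}
{'vfov': 43.744882491970735, 'cx': 275.92386144592683, 'cy': 204.25387059002242, 'eye': array([ 314.43651054,  -65.77422433, 1443.12453777]), 'attitude': array([  7.258269  ,   0.89232018, -91.15953836])}
{'vfov': 65.70646984690485, 'cx': 283.60804106153336, 'cy': 211.98806116432561, 'hand_eye': array([[ 1.85883088e-04,  9.49320373e-01,  3.14310030e-01,
         8.20129835e+01],
       [ 9.99999983e-01, -1.73858393e-04, -6.62905065e-05,
        -6.32338068e-01],
       [-8.28549174e-06,  3.14310037e-01, -9.49320389e-01,
        -1.42456209e+02],
       [ 0.00000000e+00,  0.00000000e+00,  0.00000000e+00,
         1.00000000e+00]])}
```

View pics/top0.png

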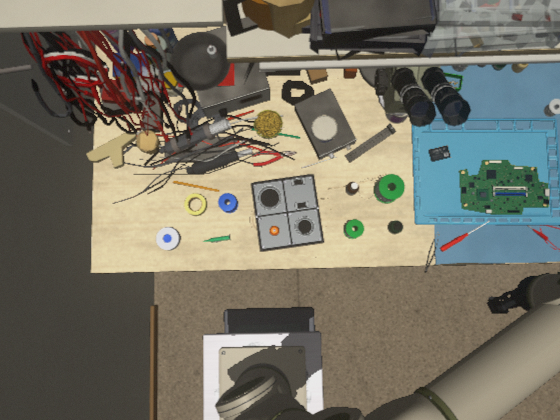

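View pics/side0.png

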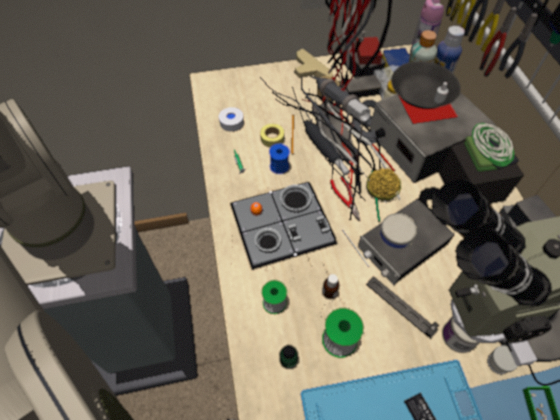

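The top view shows these candidates for the solder reel: small green (354,228), large green (390,187) and blue (228,202). I choose the small green one. The flux bottle is at (395,227), not the brown one at (352,187). The yellow tape is at (195,204), not the white roll at (168,238). The syringe is at (217,239) and the caddy plate at (287,212).

```bash
cat >> h.py <<'E'
def cloud(c):
    """world xyz per pixel (from z_map), for any camera"""
    im=c['z_map'];H,W=im.shape;f=H/2/np.tan(np.radians(c['vfov'])/2)
    u,v=np.meshgrid(np.arange(W),np.arange(H));x=(u-c['cx'])/f;y=(v-c['cy'])/f
    if 'hand_eye' in c:
        r=np.hypot(x,y)+1e-9;s=np.tan(r)/r;x=x*s;y=y*s
    z=im.astype(float);P=np.stack([x*z,-y*z,-z],-1)
    if 'hand_eye' in c:
        P=P@c['hand_eye'][:3,:3].T+c['hand_eye'][:3,3]
        o=c['obs'];P=P@rot(o['eef_rot']).T+o['tool_pos']
    else: P=P@rot(c['attitude']).T+c['eye']
    P[im<=0]=np.nan
    return P
E
python3 - <<'E'
from h import *
for n in('top','side'):
    c=np.load(f'pics/{n}0.png.npy',allow_pickle=True).item();P=cloud(c)
    pts={'top':dict(wick=(168,238),tapeL=(187,204),tapeR=(204,204),blue=(228,202),syr=(217,239),hub=(274,230),cupW=(268,197),cupN=(305,227),reel=(354,228),big=(390,187),brown=(352,187),flux=(395,227),pTL=(252,182),pTR=(314,176),pBL=(260,250),pBR=(323,243)),
    'side':dict(wick=(231,117),blue=(280,153),syr=(239,161),hub=(256,208),cupW=(295,199),cupN=(267,240),reel=(274,290),big=(344,326),brown=(331,281),flux=(289,352))}[n]
    for k,(u,v) in pts.items(): print(n,k,np.nanmedian(P[v-1:v+2,u-1:u+2].reshape(-1,3),0).round(0))
s=cv2.imread('pics/side0.png')
cv2.imwrite('pics/sc.png',cv2.resize(s[90:380,190:390],None,fx=2,fy=2,interpolation=3))
E
```

```text
top wick [410. 249.  23.]
top tapeL [502. 197.  23.]
top tapeR [501. 150.  26.]
top blue [508.  86.   4.]
top syr [405. 116.  12.]
top hub [424. -41.  36.]
top cupW [518. -26.  12.]
top cupN [ 433. -126.   13.]
top reel [ 427. -259.    8.]
top big [ 535. -360.   28.]
top brown [ 532. -251.   68.]
top flux [ 423. -360.   63.]
top pTL [563.  18.   2.]
top pTR [ 575. -155.    2.]
top pBL [373.  -1.   6.]
top pBR [ 388. -174.    1.]
side wick [411. 248.  21.]
side blue [503.  77.  53.]
side syr [409. 110.  10.]
side hub [424. -48.  33.]
side cupW [516. -28.  12.]
side cupN [ 434. -119.   12.]
side reel [ 425. -247.   41.]
side big [ 535. -344.   44.]
side brown [ 531. -262.   67.]
side flux [ 426. -374.   63.]
```

View pics/sc.png

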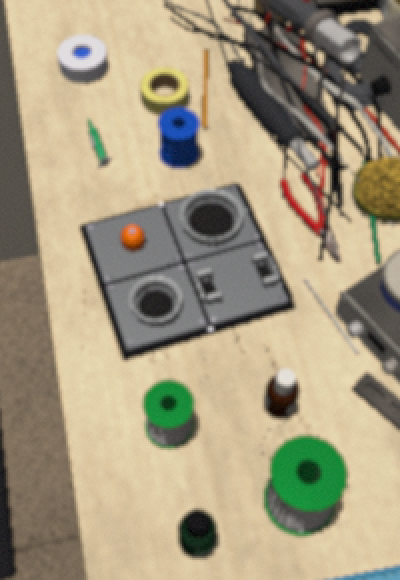

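The crop confirms it: the small green reel is at crop (169,405), with the larger one at (308,475) and the blue one at (180,138) to be avoided. The flux bottle with the black cap is at (198,533). I'll move the wrist camera over the reel and bottle.

```bash
python3 -m jog '{"translation":[[143,260,70],[143,260,70],[143,260,70],[143,260,70],[143,260,70],[143,260,70],[143,260,70],[143,260,70]],"angular":[[0,0,-0.423],[0,0,-0.423],[0,0,-0.423],[0,0,-0.423],[0,0,-0.423],[0,0,-0.423],[0,0,-0.423],[0,0,-0.423]],"jaw":[1,1,1,1,1,1,1,1]}'
cat >> h.py <<'E'
def circ(P,zlo,zhi,cx,cy,rad,r=None):
    """fit circle to rim (convex hull) of points in height band near cx,cy"""
    from scipy.optimize import least_squares
    Q=P.reshape(-1,3);Q=Q[np.isfinite(Q[:,0])]
    Q=Q[(Q[:,2]>zlo)&(Q[:,2]<zhi)&(np.hypot(Q[:,0]-cx,Q[:,1]-cy)<rad)]
    h=cv2.convexHull(Q[:,:2].astype(np.float32))[:,0]
    f=lambda p:np.hypot(h[:,0]-p[0],h[:,1]-p[1])-p[2]
    s=least_squares(f,[cx,cy,20],loss='soft_l1',f_scale=.7)
    return len(Q),s.x.round(1),np.median(Q[:,2]).round(1),(h.min(0)+h.max(0))/2
E
python3 - <<'E'
from h import *
c=cap('wrist','w1.png');print(c['obs']['tool_pos'],c['obs']['eef_rot']);P=cloud(c)
print('reel',circ(P,47,62,426,-253,45));print('flux cap',circ(P,56,69,424,-367,30));print('flux body',circ(P,38,69,424,-367,30))
print('tab',np.nanmedian(P[...,2]))
for k,a in dict(cupN=(13,32,433,-122,40)).items(): print(k,circ(P,*a))
E
```

```text
time: 0.95
tool_pos: [400.3, -308.8, 301.7]
eef_rot: [180.0, -0.0, 0.2]
wrist_force: [-0.9, -0.1, -0.4]
opening: 85.7
gripper_force: 0.0
[ 400.34138352 -308.77130725  301.72399265] [ 1.79960735e+02 -3.66817595e-02  1.76894121e-01]
reel (1127, array([ 423.9, -253.7,   24.1]), np.float64(55.8), array([ 423.58582, -253.58533], dtype=float32))
flux cap (242, array([ 427.2, -368.1,   10.1]), np.float64(62.8), array([ 427.31006, -368.03513], dtype=float32))
flux body (522, array([ 427.4, -368.5,   16.4]), np.float64(48.0), array([ 427.66772, -368.34378], dtype=float32))
tab 0.6551015504334714
cupN (696, array([ 432.7, -121.9,   38.9]), np.float64(22.7), array([ 432.23422, -122.9117 ], dtype=float32))
```

View pics/w1.png

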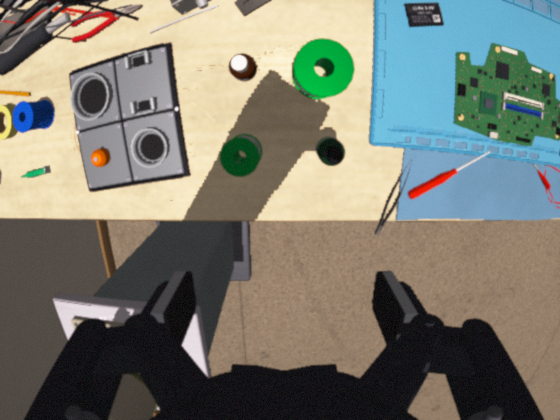

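The wrist view shows the reel at (241,155), the flux bottle at (330,151) and the caddy at left, with saddles at (138,58) and (144,103). The depth fit radii match the description. Next I'll descend on the reel.

```bash
python3 -m jog '{"translation":[[20,45,0],[24,55,-30],[24,55,-80],[24,55,-130],[24,55,-180],[24,55,-230],[24,55,-260],[24,55,-270]],"angular":[[0,0,0],[0,0,0],[0,0,0],[0,0,0],[0,0,0],[0,0,0],[0,0,0],[0,0,0]],"jaw":[1,1,1,1,1,1,1,1]}'
python3 -m jog '{"translation":[[0,0,0],[0,0,0],[0,0,0],[0,0,0],[0,0,0],[0,0,0],[0,0,0],[0,0,0]],"angular":[[0,0,0],[0,0,0],[0,0,0],[0,0,0],[0,0,0],[0,0,0],[0,0,0],[0,0,0]],"jaw":[0,0,0,0,0,0,0,0]}'
```

```text
time: 1.8
tool_pos: [420.1, -255.4, 27.5]
eef_rot: [-179.8, 0.3, -0.2]
wrist_force: [-0.6, -0.3, 0.7]
opening: 85.3
gripper_force: 0.0
time: 2.6
tool_pos: [425.0, -255.8, 33.9]
eef_rot: [179.9, -0.2, -0.0]
wrist_force: [-2.0, 1.6, 10.1]
opening: 42.6
gripper_force: 59.2
```

Run:
```python
from h import *
# caddy geometry from first wrist view
c=np.load('pics/w1.png.npy',allow_pickle=True).item()
c['obs']=dict(tool_pos=np.array([400.34,-308.77,301.72]),eef_rot=[179.96,-.037,.177]);P=cloud(c)
for k,a in dict(cupN=(22,30,434,-122,36),cupW=(22,30,517,-27,42),hub=(22,40,425,-45,22)).items(): print(k,circ(P,*a))
Q=P.reshape(-1,3);Q=Q[np.isfinite(Q[:,0])]
S=Q[(Q[:,2]>20)&(Q[:,2]<30)&(abs(Q[:,0]-526)<55)&(abs(Q[:,1]+113)<25)]
print('sad',len(S),cv2.minAreaRect(S[:,:2].astype(np.float32)))
T=Q[(Q[:,2]>3.5)&(Q[:,2]<40)&(abs(Q[:,0]-475)<110)&(abs(Q[:,1]+78)<105)]
print('plate',len(T),cv2.minAreaRect(T[:,:2].astype(np.float32)))
```

```text
cupN (366, array([ 435.6, -122.6,   27.3]), np.float64(25.1), array([ 435.65424, -122.97797], dtype=float32))
cupW (381, array([516.8, -28.4,  34.9]), np.float64(24.8), array([516.67163 , -28.906982], dtype=float32))
hub (232, array([426. , -41.5,  12.6]), np.float64(31.7), array([426.03085 , -41.517082], dtype=float32))
sad 272 ((526.2705688476562, -112.33071899414062), (87.4754638671875, 37.69216537475586), 6.741922855377197)
plate 13663 ((475.995849609375, -75.89480590820312), (194.85256958007812, 179.39573669433594), 6.62605619430542)
```

```bash
python3 -m jog '{"translation":[[0,0,15],[0,0,45],[0,0,80],[10,25,100],[25,65,100],[42,105,100],[60,145,100],[75,180,100]],"angular":[[0,0,0],[0,0,0],[0,0,0],[0,0,0],[0,0,0],[0,0,0],[0,0,0],[0,0,0]],"jaw":[0,0,0,0,0,0,0,0]}'
python3 -m jog '{"translation":[[10,25,0],[17,44,0],[17,46,0],[17,46,0],[17,46,0],[17,46,0],[17,46,0],[17,46,0]],"angular":[[0,0,0],[0,0,0],[0,0,0],[0,0,0],[0,0,0],[0,0,0],[0,0,0],[0,0,0]],"jaw":[0,0,0,0,0,0,0,0]}'
python3 - <<'E'
from h import *
c=cap('wrist','w2.png');o=c['obs'];print(o['tool_pos'],o['eef_rot'],o['opening'],o['wrist_force']);P=cloud(c)
x,y,z=o['tool_pos']
Q=P.reshape(-1,3);Q=Q[np.isfinite(Q[:,0])];Q=Q[(np.hypot(Q[:,0]-x,Q[:,1]-y)<40)&(Q[:,2]>40)]
print(np.percentile(Q[:,2],[0,5,25,50,75,95]))
s=cap('side','s2.png');i=s['image'][130:290,200:380]
a=cv2.resize(c['image'],(400,300));b=cv2.resize(i,(338,300))
cv2.imwrite('pics/m2.png',cv2.cvtColor(np.hstack([a,b]),4))
E
```

```text
time: 3.4
tool_pos: [499.6, -73.0, 133.0]
eef_rot: [180.0, -0.2, 0.0]
wrist_force: [1.2, 0.7, -1.9]
opening: 41.6
gripper_force: 61.1
time: 4.2
tool_pos: [515.4, -29.5, 131.4]
eef_rot: [180.0, -0.0, -0.1]
wrist_force: [-0.0, -0.0, -2.1]
opening: 42.1
gripper_force: 61.1
[515.39150033 -29.54600134 131.39134834] [ 1.79986091e+02 -3.66063845e-03 -6.28632435e-02] 42.07431909525922 [-0.01354458 -0.02079911 -2.14991657]
[ 96.85355592 124.04805913 153.38446449 186.31919762 216.05898168
 227.69017702]
```

View pics/m2.png

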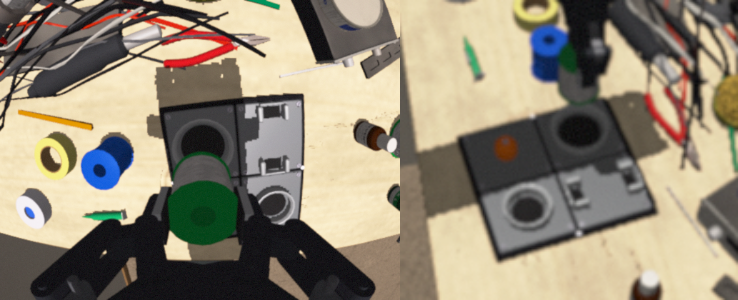

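The reel is held upright in the fingers, shown at (205,200) in the wrist panel, with the wide cup just ahead at (203,140). I'll measure the held reel.

Run:
```python
from h import *
c=np.load('pics/w2.png.npy',allow_pickle=True).item()
c['obs']=dict(tool_pos=np.array([515.39,-29.55,131.39]),eef_rot=[179.986,0,-.06]);P=cloud(c)
i=c['image'].astype(int);m=(i[...,1]>i[...,0]*1.6)&(i[...,1]>i[...,2]*1.4)&(i[...,1]>40)
Q=P[m];Q=Q[np.isfinite(Q[:,0])];Q=Q[np.hypot(Q[:,0]-515,Q[:,1]+29)<40]
print(len(Q),np.percentile(Q[:,2],[5,25,50,75,95]))
for lo,hi in((145,165),):
  T=Q[(Q[:,2]>lo)&(Q[:,2]<hi)]
  A=np.c_[T[:,:2]-[515,-29],np.ones(len(T))];print('tilt',np.linalg.lstsq(A,T[:,2],rcond=None)[0])
print(circ(Q,145,165,515,-29,40))
for k,a in dict(cupN=(22,30,434,-122,36),cupW=(22,30,517,-27,42)).items(): print(k,circ(P,*a))
Q=P.reshape(-1,3);Q=Q[np.isfinite(Q[:,0])]
S=Q[(Q[:,2]>20)&(Q[:,2]<30)&(abs(Q[:,0]-526)<55)&(abs(Q[:,1]+113)<25)]
print('sad',len(S),cv2.minAreaRect(S[:,:2].astype(np.float32)))
```

```text
7661 [ 99.78582693 152.69703218 153.31527457 153.77714045 154.39960845]
tilt [5.51415050e-03 2.10092977e-02 1.53205881e+02]
(6765, array([515.3, -28.7,  24. ]), np.float64(153.4), array([515.4458  , -28.415707], dtype=float32))
cupN (498, array([ 436.3, -123.3,   26.9]), np.float64(25.2), array([ 437.03552, -124.23132], dtype=float32))
cupW (1023, array([517. , -28.4,  34.9]), np.float64(25.2), array([524.91345 , -28.426407], dtype=float32))
sad 726 ((527.5306396484375, -111.32186889648438), (87.18885040283203, 37.222206115722656), 6.767510414123535)
```

```bash
python3 -m jog '{"translation":[[1.5,0,-25],[1.5,0,-50],[1.5,0,-65],[1.5,0,-75],[1.5,0,-82],[1.5,0,-84.5],[1.5,0,-84.5],[1.5,0,-84.5]],"angular":[[0,0,0],[0,0,0],[0,0,0],[0,0,0],[0,0,0],[0,0,0],[0,0,0],[0,0,0]],"jaw":[0,0,0,0,0,0,0,0]}'
python3 -m jog '{"translation":[[0,0,0],[0,0,0],[0,0,0],[0,0,0],[0,0,20],[0,0,70],[0,0,120],[0,0,160]],"angular":[[0,0,0],[0,0,0],[0,0,0],[0,0,0],[0,0,0],[0,0,0],[0,0,0],[0,0,0]],"jaw":[1,1,1,1,1,1,1,1]}'
python3 - <<'E'
from h import *
c=cap('wrist','w3.png');print(c['obs']['tool_pos']);P=cloud(c)
print(circ(P,60,80,517,-29,45))
E
```

```text
time: 5.1
tool_pos: [517.5, -29.0, 47.5]
eef_rot: [180.0, -0.1, -0.0]
wrist_force: [-0.4, -0.1, -2.3]
opening: 42.1
gripper_force: 61.1
time: 5.9
tool_pos: [517.2, -28.8, 209.8]
eef_rot: [180.0, -0.1, 0.0]
wrist_force: [-0.1, -0.4, 0.0]
opening: 85.2
gripper_force: 0.0
[517.24823218 -28.8061016  209.82806615]
(1942, array([516.6, -26.8,  24.1]), np.float64(67.9), array([516.6796 , -26.75661], dtype=float32))
```

```bash
python3 -m jog '{"translation":[[-10,-40,0],[-22,-88,0],[-35,-135,0],[-48,-182,0],[-61,-230,-10],[-73,-276,-40],[-85,-322,-70],[-90,-339.5,-80]],"angular":[[0,0,0],[0,0,0],[0,0,0],[0,0,0],[0,0,0],[0,0,0],[0,0,0],[0,0,0]],"jaw":[1,1,1,1,1,1,1,1]}'
python3 -m jog '{"translation":[[0,0,0],[0,0,-20],[0,0,-50],[0,0,-80],[0,0,-100],[0,0,-110],[0,0,-110],[0,0,-110]],"angular":[[0,0,0],[0,0,0],[0,0,0],[0,0,0],[0,0,0],[0,0,0],[0,0,0],[0,0,0]],"jaw":[1,1,1,1,1,1,1,1]}'
```

```text
time: 6.75
tool_pos: [424.7, -371.1, 124.6]
eef_rot: [-180.0, 0.1, -0.2]
wrist_force: [0.2, 0.5, 0.3]
opening: 85.6
gripper_force: 0.0
time: 7.55
tool_pos: [427.7, -368.6, 17.9]
eef_rot: [180.0, -0.1, 0.0]
wrist_force: [-0.5, 0.4, -0.3]
opening: 85.6
gripper_force: 0.0
```

```bash
python3 -m jog '{"translation":[[0,0,3],[0,0,3],[0,0,3],[0,0,3],[0,0,3],[0,0,3],[0,0,3],[0,0,3]],"angular":[[0,0,0],[0,0,0],[0,0,0],[0,0,0],[0,0,0],[0,0,0],[0,0,0],[0,0,0]],"jaw":[0,0,0,0,0,0,0,0]}'
python3 -m jog '{"translation":[[0,0,15],[0,0,45],[1,20,80],[2,60,80],[4,105,80],[5,150,80],[7,195,80],[8,225,80]],"angular":[[0,0,0],[0,0,0],[0,0,0],[0,0,0],[0,0,0],[0,0,0],[0,0,0],[0,0,0]],"jaw":[0,0,0,0,0,0,0,0]}'
python3 -m jog '{"translation":[[0,15,0],[0,21,0],[0,21,0],[0,21,0],[0,21,0],[0,21,0],[0,21,0],[0,21,0]],"angular":[[0,0,0],[0,0,0],[0,0,0],[0,0,0],[0,0,0],[0,0,0],[0,0,0],[0,0,0]],"jaw":[0,0,0,0,0,0,0,0]}'
python3 - <<'E'
from h import *
c=cap('wrist','w4.png');o=c['obs'];print(o['tool_pos'],o['eef_rot']);P=cloud(c);x,y,z=o['tool_pos']
print(circ(P,z+38,z+55,x,y,13))
print(circ(P,z+20,z+55,x,y,19))
print('cup',circ(P,22,30,436,-123,36))
cv2.imwrite('pics/w4c.png',cv2.cvtColor(c['image'][60:],4))
E
```

```text
time: 8.35
tool_pos: [427.3, -368.8, 20.7]
eef_rot: [180.0, -0.0, -0.0]
wrist_force: [-1.2, 1.0, 7.6]
opening: 32.5
gripper_force: 59.0
time: 9.15
tool_pos: [435.1, -140.5, 100.9]
eef_rot: [180.0, -0.1, 0.1]
wrist_force: [0.7, 0.0, 0.2]
opening: 32.3
gripper_force: 59.9
time: 9.95
tool_pos: [434.9, -122.7, 99.8]
eef_rot: [180.0, 0.0, -0.0]
wrist_force: [-0.9, -0.1, -0.2]
opening: 32.4
gripper_force: 59.9
[ 434.91936956 -122.71264474   99.79158136] [ 1.79999817e+02  6.10681910e-03 -3.78209932e-02]
(1911, array([ 435.5, -121.2,   10.5]), np.float64(141.8), array([ 435.31485 , -121.189064], dtype=float32))
(4676, array([ 434.5, -122.6,   18.7]), np.float64(137.0), array([ 437.69913, -121.84509], dtype=float32))
cup (1027, array([ 435.5, -122.6,   27.3]), np.float64(25.3), array([ 440.26923 , -122.576065], dtype=float32))
```

View pics/w4c.png

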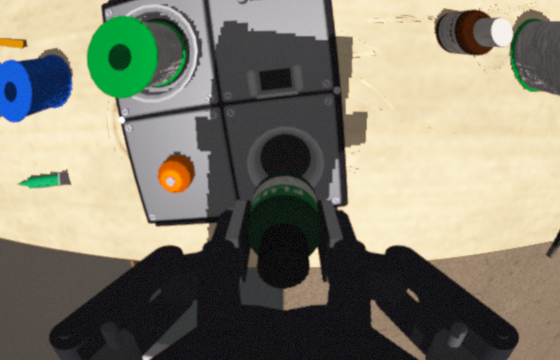

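The bottle is held upright at (285,230) in the crop, with the narrow cup behind it at (285,155). The reel is seated at (140,55). I'll lower the bottle.

```bash
python3 -m jog '{"translation":[[0.5,-1,-25],[0.5,-1,-40],[0.5,-1,-50],[0.5,-1,-58],[0.5,-1,-64],[0.5,-1,-67],[0.5,-1,-67],[0.5,-1,-67]],"angular":[[0,0,0],[0,0,0],[0,0,0],[0,0,0],[0,0,0],[0,0,0],[0,0,0],[0,0,0]],"jaw":[0,0,0,0,0,0,0,0]}'
python3 -m jog '{"translation":[[0,0,0],[0,0,0],[0,0,0],[0,0,0],[0,0,20],[0,0,70],[0,0,120],[0,0,170]],"angular":[[0,0,0],[0,0,0],[0,0,0],[0,0,0],[0,0,0],[0,0,0],[0,0,0],[0,0,0]],"jaw":[0.7,0.7,0.7,0.7,0.7,1,1,1]}'
python3 -m jog '{"translation":[[0,45,30],[5,95,30],[5,145,30],[5,190,30],[5,230,30],[5,235,30],[5,235,30],[5,235,30]],"angular":[[0,0,0],[0,0,0],[0,0,0],[0,0,0],[0,0,0],[0,0,0],[0,0,0],[0,0,0]],"jaw":[1,1,1,1,1,1,1,1]}'
python3 - <<'E'
from h import *
c=cap('wrist','w5.png');o=c['obs'];print(o['tool_pos'],o['eef_rot']);P=cloud(c)
print('flux cap',circ(P,68,80,436,-122,20));print('flux body',circ(P,50,80,436,-122,30))
print('tape',circ(P,15,30,502,174,42));print('wick',circ(P,15,32,410,249,42));print('hub',circ(P,22,40,426,-41,22))
Q=P.reshape(-1,3);Q=Q[np.isfinite(Q[:,0])]
S=Q[(Q[:,2]>4)&(Q[:,2]<20)&(abs(Q[:,0]-408)<40)&(abs(Q[:,1]-112)<60)]
print('syr',len(S),cv2.minAreaRect(S[:,:2].astype(np.float32)),S.min(0),S.max(0))
cv2.imwrite('pics/w5c.png',cv2.cvtColor(c['image'],4))
E
```

```text
time: 10.8
tool_pos: [435.7, -123.5, 33.1]
eef_rot: [180.0, -0.0, -0.0]
wrist_force: [-0.2, -0.3, -0.6]
opening: 32.4
gripper_force: 59.9
time: 11.6
tool_pos: [435.0, -123.2, 204.8]
eef_rot: [-180.0, 0.0, 0.0]
wrist_force: [1.4, -1.2, -0.1]
opening: 85.3
gripper_force: 0.0
time: 12.4
tool_pos: [440.5, 110.3, 232.7]
eef_rot: [180.0, 0.0, -0.1]
wrist_force: [0.0, 0.0, -0.6]
opening: 85.3
gripper_force: 0.0
[440.54937732 110.26286651 232.65478132] [ 1.79967986e+02  2.15634577e-02 -8.50357376e-02]
flux cap (245, array([ 435.6, -122. ,   10.3]), np.float64(74.6), array([ 435.3883 , -122.19209], dtype=float32))
flux body (612, array([ 435.8, -121.9,   16.6]), np.float64(62.0), array([ 435.90723 , -121.225555], dtype=float32))
tape (1620, array([503.6, 176. ,  30.1]), np.float64(24.6), array([503.68994, 176.55081], dtype=float32))
wick (2074, array([411.3, 251.4,  31.3]), np.float64(26.5), array([411.2636 , 251.16565], dtype=float32))
hub (384, array([425.9, -38.6,  13.2]), np.float64(31.8), array([425.7131 , -38.82862], dtype=float32))
syr 501 ((407.979736328125, 119.71449279785156), (13.673332214355469, 73.43363189697266), 8.542996406555176) [400.6100078   84.03309678   4.29279383] [420.08193077 156.21792847  16.92534965]
```

View pics/w5c.png

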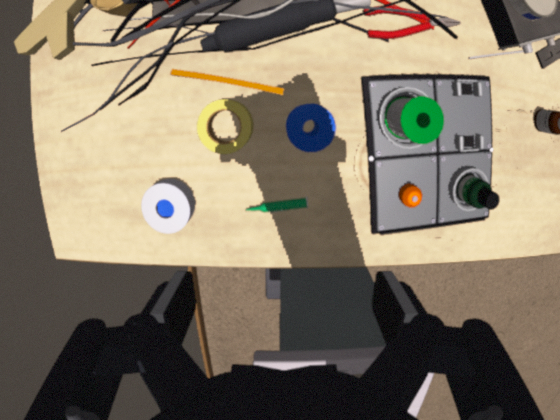

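The wrist view shows the tape at (224,126), the blue reel at (311,127), the syringe at (280,205) and the white roll at (166,208). The flux bottle and reel are seated. Tape next.

```bash
python3 -m jog '{"translation":[[30,30,0],[60,62,0],[63,66,-30],[63,66,-75],[63,66,-120],[63,66,-150],[63,66,-160],[63,66,-160]],"angular":[[0,0,0],[0,0,0],[0,0,0],[0,0,0],[0,0,0],[0,0,0],[0,0,0],[0,0,0]],"jaw":[1,1,1,1,1,1,1,1]}'
python3 - <<'E'
from h import *
c=cap('wrist','w6.png');o=c['obs'];print(o['tool_pos'],o['eef_rot']);P=cloud(c)
print('tape',circ(P,15,30,503.6,176,42)); print('blue',circ(P,45,65,503,80,45))
E
```

```text
time: 13.25
tool_pos: [503.2, 176.3, 72.0]
eef_rot: [180.0, 0.1, -0.1]
wrist_force: [-0.2, 0.3, 0.7]
opening: 85.6
gripper_force: 0.0
[503.19092295 176.25007221  72.04349561] [ 1.79952426e+02  1.20253860e-01 -9.84677166e-02]
tape (4815, array([503.7, 176.3,  30.3]), np.float64(24.6), array([503.82574, 176.2783 ], dtype=float32))
blue (4178, array([503.3,  84.8,  24.5]), np.float64(55.8), array([503.14734,  84.59905], dtype=float32))
```

```bash
python3 -m jog '{"translation":[[0.5,0,-20],[0.5,0,-40],[0.5,0,-55],[0.5,0,-65],[0.5,0,-71],[0.5,0,-71],[0.5,0,-71],[0.5,0,-71]],"angular":[[0,0,0],[0,0,0],[0,0,0],[0,0,0],[0,0,0],[0,0,0],[0,0,0],[0,0,0]],"jaw":[1,1,1,1,1,1,0,0]}'
python3 -m jog '{"translation":[[0,0,0],[0,0,0],[0,0,0],[0,0,0],[0,0,0],[0,0,20],[0,0,55],[0,0,80]],"angular":[[0,0,0],[0,0,0],[0,0,0],[0,0,0],[0,0,0],[0,0,0],[0,0,0],[0,0,0]],"jaw":[0,0,0,0,0,0,0,0]}'
python3 -m jog '{"translation":[[-6,-15,20],[-20,-50,40],[-33,-90,40],[-46,-130,40],[-60,-170,40],[-73,-205,40],[-78,-215,40],[-78,-215,40]],"angular":[[0,0,0],[0,0,0],[0,0,0],[0,0,0],[0,0,0],[0,0,0],[0,0,0],[0,0,0]],"jaw":[0,0,0,0,0,0,0,0]}'
python3 - <<'E'
from h import *
c=cap('wrist','w7.png');o=c['obs'];print(o['tool_pos'],o['eef_rot'],o['opening']);P=cloud(c);x,y,z=o['tool_pos']
i=c['image'].astype(int);m=(i[...,0]>i[...,2]*1.4)&(i[...,1]>i[...,2]*1.4)&(abs(i[...,0]-i[...,1])<50)
Q=P[m];Q=Q[np.isfinite(Q[:,0])];Q=Q[np.hypot(Q[:,0]-x,Q[:,1]-y)<45];T=Q[Q[:,2]>z-5]
print(np.percentile(T[:,2],[5,50,75,95]));zt=np.percentile(T[:,2],75)
print('tape',circ(T,zt-3,zt+3,x,y,45))
cv2.imwrite('pics/w7c.png',cv2.cvtColor(c['image'],4))
E
```

```text
time: 14.1
tool_pos: [504.5, 177.7, 2.6]
eef_rot: [-180.0, -0.1, -0.0]
wrist_force: [-2.2, -0.3, 31.0]
opening: 59.4
gripper_force: 27.5
time: 14.9
tool_pos: [504.3, 177.9, 84.0]
eef_rot: [-180.0, -0.1, 0.0]
wrist_force: [0.6, 0.0, 0.1]
opening: 57.7
gripper_force: 64.9
time: 15.7
tool_pos: [425.7, -38.8, 122.2]
eef_rot: [179.9, -0.0, -0.2]
wrist_force: [-0.7, 0.1, -0.3]
opening: 58.2
gripper_force: 64.9
[425.66714469 -38.80475671 122.24255155] [ 1.79942415e+02 -3.71690844e-02 -1.77262111e-01] 58.23412885649981
[124.56284832 143.45069289 144.0255623  144.69468207]
tape (8056, array([425.3, -37.3,  30.6]), np.float64(143.8), array([425.30237 , -32.280426], dtype=float32))
```

View pics/w7c.png

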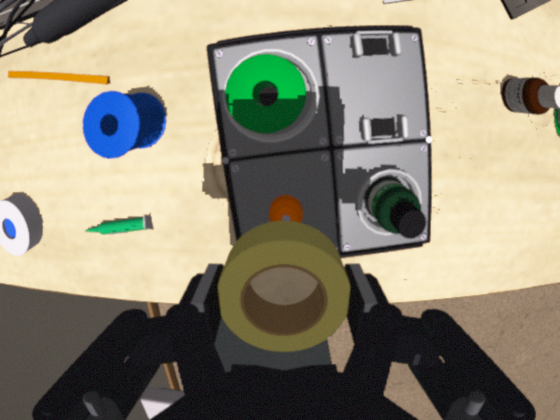

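The tape hangs level in the fingers at (284,285), just ahead of the orange hub at (286,210). I'll lower it over the hub.

```bash
python3 -m jog '{"translation":[[0.5,-1.5,-35],[0.5,-1.5,-60],[0.5,-1.5,-75],[0.5,-1.5,-85],[0.5,-1.5,-95],[0.5,-1.5,-103],[0.5,-1.5,-106.5],[0.5,-1.5,-106.5]],"angular":[[0,0,0],[0,0,0],[0,0,0],[0,0,0],[0,0,0],[0,0,0],[0,0,0],[0,0,0]],"jaw":[0,0,0,0,0,0,0,0]}'
python3 -m jog '{"translation":[[0,0,0],[0,0,0],[0,0,0],[0,0,0],[0,0,20],[0,0,70],[0,0,120],[0,0,170]],"angular":[[0,0,0],[0,0,0],[0,0,0],[0,0,0],[0,0,0],[0,0,0],[0,0,0],[0,0,0]],"jaw":[0.82,0.82,0.82,0.82,0.82,0.82,1,1]}'
python3 - <<'E'
from h import *
c=cap('wrist','w8.png');o=c['obs'];print(o['tool_pos'],o['eef_rot'],o['opening']);P=cloud(c)
i=c['image'].astype(int);m=(i[...,0]>i[...,2]*1.4)&(i[...,1]>i[...,2]*1.4)&(abs(i[...,0]-i[...,1])<50)
print('tape',circ(P[m],25,48,426,-39,45))
Q=P.reshape(-1,3);m=(i[...,1]>i[...,0]*1.3)&(i[...,1]>i[...,2]*1.15)
g=P[m];g=g[np.isfinite(g[:,0])];S=g[(g[:,2]>3)&(g[:,2]<20)&(abs(g[:,0]-408)<40)&(abs(g[:,1]-115)<60)]
print('syr',len(S),cv2.minAreaRect(S[:,:2].astype(np.float32)),S.min(0),S.max(0))
s=cap('side');cv2.imwrite('pics/m8.png',cv2.cvtColor(np.hstack([cv2.resize(c['image'][:,100:480],(380,420)),cv2.resize(s['image'][100:260,190:350],(420,420))]),4))
E
```

```text
time: 16.55
tool_pos: [426.7, -38.7, 15.4]
eef_rot: [-180.0, -0.0, 0.0]
wrist_force: [0.2, -0.1, -1.2]
opening: 58.0
gripper_force: 65.0
time: 17.35
tool_pos: [426.0, -38.7, 187.3]
eef_rot: [-180.0, -0.0, 0.0]
wrist_force: [1.7, -1.3, 0.2]
opening: 85.7
gripper_force: 0.0
[425.98428166 -38.70908098 187.34709988] [-1.79999491e+02 -1.41642101e-03  1.20001930e-02] 85.65154442747081
tape (2281, array([426.3, -37.7,  30. ]), np.float64(36.7), array([426.6397  , -37.575176], dtype=float32))
syr 441 ((408.7312927246094, 119.30986022949219), (10.710894584655762, 71.15409851074219), 6.756591796875) [402.85049344  83.73021997   5.45872792] [417.23475199 154.59260187  17.4312769 ]
```

View pics/m8.png

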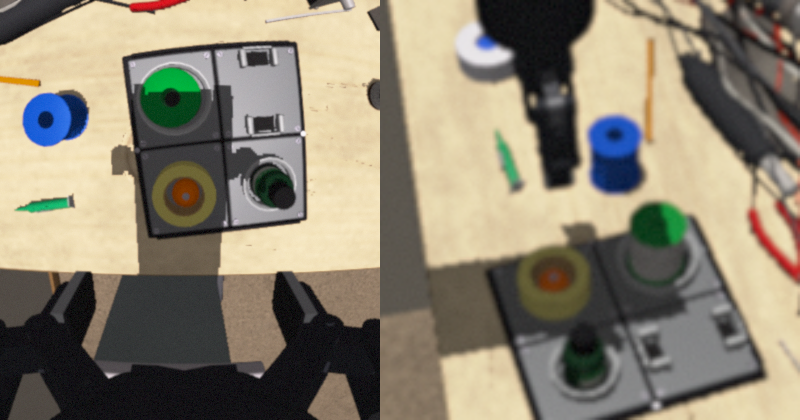

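The tape is down over the hub, at (184,195) in the left panel. The reel and bottle stand in their cups, and the syringe is at (45,204). I'll turn the tool across the syringe and measure it close up.

```bash
python3 -m jog '{"translation":[[-2,20,0],[-5,45,0],[-7,70,0],[-10,95,0],[-13,120,-10],[-16,145,-25],[-17,158,-40],[-17,158,-50]],"angular":[[0,0,-0.14],[0,0,-0.28],[0,0,-0.42],[0,0,-0.56],[0,0,-0.7],[0,0,-0.84],[0,0,-0.98],[0,0,-1.12]],"jaw":[1,1,1,1,1,1,1,1]}'
python3 -m jog '{"translation":[[0,0,0],[0,0,0],[0,0,0],[0,0,0],[0,0,0],[0,0,0],[0,0,0],[0,0,0]],"angular":[[0,0,-0.14],[0,0,-0.28],[0,0,-0.33],[0,0,-0.33],[0,0,-0.33],[0,0,-0.33],[0,0,-0.33],[0,0,-0.33]],"jaw":[1,1,1,0.6,0.6,0.6,0.6,0.6]}'
cat > syr.py <<'E'
from h import *
c=cap('wrist','w9.png');o=c['obs'];print(o['tool_pos'],o['eef_rot'],o['opening']);P=cloud(c)
i=c['image'];
g=P.reshape(-1,3);g=g[np.isfinite(g[:,0])];S=g[(g[:,2]>4.5)&(g[:,2]<22)&(abs(g[:,0]-408)<35)&(abs(g[:,1]-115)<65)]
r=cv2.minAreaRect(S[:,:2].astype(np.float32));print('syr',len(S),r)
v=np.linalg.svd(S[:,:2]-S[:,:2].mean(0),full_matrices=False)[2][0];v*=np.sign(v[1]);print('dir',np.degrees(np.arctan2(v[1],v[0])))
m=np.array(r[0]);t=(S[:,:2]-m)@v;n=(S[:,:2]-m)@[-v[1],v[0]]
for a in range(-45,46,5):
    k=(t>=a)&(t<a+5)
    if k.sum()>3: print(a,k.sum(),'mid',(m+v*(a+2.5)).round(1),'n',n[k].min().round(1),n[k].max().round(1),'z',np.percentile(S[k,2],95).round(1))
cv2.imwrite('pics/w9c.png',cv2.cvtColor(i,4))
E
python3 syr.py
```

```text
time: 18.25
tool_pos: [404.4, 105.1, 167.6]
eef_rot: [-178.2, -0.6, -47.1]
wrist_force: [-0.6, 0.2, 0.8]
opening: 85.5
gripper_force: 0.0
time: 19.05
tool_pos: [404.3, 104.6, 167.9]
eef_rot: [-178.2, -0.5, -65.9]
wrist_force: [0.3, 0.4, -0.3]
opening: 51.2
gripper_force: 0.0
[404.25161108 104.58406595 167.8746564 ] [-178.2099865    -0.50741931  -65.92053158] 51.18376789760205
syr 782 ((408.3162536621094, 120.13257598876953), (15.587090492248535, 74.26181030273438), 7.887479782104492)
dir 97.18537171646456
-40 52 mid [413.   82.9] n -8.2 7.4 z 16.6
-35 60 mid [412.4  87.9] n -5.2 6.2 z 12.5
-30 60 mid [411.8  92.8] n -5.3 6.5 z 12.1
-25 67 mid [411.1  97.8] n -5.4 6.4 z 12.6
-20 64 mid [410.5 102.8] n -5.4 6.4 z 12.6
-15 62 mid [409.9 107.7] n -5.4 6.4 z 12.3
-10 70 mid [409.3 112.7] n -5.7 7.7 z 12.5
-5 67 mid [408.6 117.7] n -5.8 7.7 z 12.4
0 64 mid [408.  122.6] n -5.6 7.2 z 12.4
5 62 mid [407.4 127.6] n -5.7 7.6 z 12.0
10 57 mid [406.8 132.5] n -5.7 5.8 z 12.3
15 34 mid [406.1 137.5] n -5.3 5.0 z 11.5
20 25 mid [405.5 142.5] n -2.8 2.8 z 9.1
25 20 mid [404.9 147.4] n -2.3 2.2 z 8.3
30 14 mid [404.3 152.4] n -1.4 1.4 z 8.2
35 4 mid [403.6 157.3] n -0.6 0.7 z 6.4
```

View pics/w9c.png

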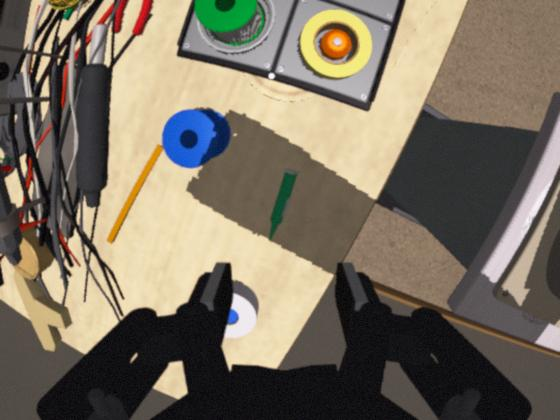

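The syringe is at (284,205), with its flange at the top end and its nozzle toward the white roll. The arm stopped short of the commanded pose, so I'll check the joints.

```bash
python3 -c "
from h import *
o=ctrl.get_obs();print(o['q'].round(1),o['tool_pos'],o['eef_rot'])"
```

```text
[  76.4  -25.3  -79.8  116.3  -27.    68.8 -148.7] [404.24818533 104.48718647 167.83808167] [-178.21795118   -0.51963349  -65.94156745]
```

```bash
python3 -m jog '{"translation":[[0,0,10],[5,0,20],[10,0,30],[15,0,30],[20,0,30],[20,0,30],[20,0,30],[20,0,30]],"angular":[[0,0,0.14],[0,0,0.28],[0,0,0.42],[0,0,0.56],[0,0,0.7],[0,0,0.84],[0,0,0.98],[0,0,1.12]],"jaw":[0.6,0.6,0.6,0.6,0.6,0.6,0.6,0.6]}'
python3 -m jog '{"translation":[[0,0,0],[0,0,0],[0,0,0],[0,0,0],[0,0,0],[0,0,0],[0,0,0],[0,0,0]],"angular":[[0,0,0.14],[0,0,0.28],[0,0,0.42],[0,0,0.56],[0,0,0.7],[0,0,0.84],[0,0,0.98],[0,0,1.1]],"jaw":[0.6,0.6,0.6,0.6,0.6,0.6,0.6,0.6]}'
python3 -c "
from h import *
o=ctrl.get_obs();print(o['q'].round(1),o['tool_pos'],o['eef_rot'])"
```

```text
time: 19.9
tool_pos: [424.4, 104.0, 197.6]
eef_rot: [-178.2, -0.6, -1.5]
wrist_force: [0.6, 0.0, 0.1]
opening: 51.0
gripper_force: 0.0
time: 20.7
tool_pos: [424.4, 104.0, 197.6]
eef_rot: [-178.2, -0.6, 61.5]
wrist_force: [-0.4, -0.2, -0.2]
opening: 51.3
gripper_force: 0.0
[ 60.8   0.9 -77.5 109.6  -0.9  71.  -44.9] [424.41511212 104.02231793 197.57356675] [-178.18415371   -0.64478435   61.51737213]
```

```bash
python3 -c "
from h import *
o=ctrl.get_obs();t=R.from_euler('xyz',[180,0,97.2],degrees=True)*R.from_matrix(rot(o['eef_rot'])).inv()
print(t.as_rotvec().round(3),np.array([408.3,120.1,100])-o['tool_pos'])"
```

```text
[-0.017 -0.03   0.623] [-16.11511212  16.07768207 -97.57356675]
```

```bash
python3 -m jog '{"translation":[[-4,4,-10],[-8,8,-25],[-12,12,-45],[-16,16,-65],[-16,16,-80],[-16,16,-95],[-16,16,-97],[-16,16,-97]],"angular":[[-0.004,-0.007,0.14],[-0.008,-0.014,0.28],[-0.012,-0.021,0.42],[-0.015,-0.027,0.56],[-0.017,-0.03,0.623],[-0.017,-0.03,0.623],[-0.017,-0.03,0.623],[-0.017,-0.03,0.623]],"jaw":[0.6,0.6,0.6,0.6,0.6,0.6,0.6,0.6]}'
python3 -c "
from h import *
o=ctrl.get_obs();print(o['q'].round(1),o['tool_pos'],o['eef_rot'])"; python3 syr.py
```

```text
time: 21.5
tool_pos: [408.2, 120.4, 100.7]
eef_rot: [180.0, -0.1, 96.9]
wrist_force: [-0.4, -0.8, 0.0]
opening: 51.5
gripper_force: 0.0
[ 50.8  11.9 -76.6 118.4  13.4  59.5 -25.5] [408.1758312  120.39072584 100.70391543] [ 1.79977300e+02 -6.98034876e-02  9.69115642e+01]
[408.1758312  120.39072584 100.70391543] [ 1.79977300e+02 -6.98034876e-02  9.69115642e+01] 51.473180471536644
syr 1268 ((406.8357849121094, 119.95802307128906), (15.229900360107422, 74.25154113769531), 10.666461944580078)
dir 97.87044159583952
-40 63 mid [412.   82.8] n -9.4 5.9 z 16.0
-35 93 mid [411.3  87.8] n -7.1 5.9 z 12.3
-30 84 mid [410.6  92.7] n -6.4 4.9 z 12.1
-25 89 mid [409.9  97.7] n -6.4 4.7 z 12.2
-20 87 mid [409.2 102.6] n -6.5 4.6 z 12.1
-15 91 mid [408.5 107.6] n -6.5 6.0 z 12.2
-10 104 mid [407.9 112.5] n -6.6 6.0 z 12.3
-5 103 mid [407.2 117.5] n -6.6 5.8 z 12.4
0 105 mid [406.5 122.4] n -6.7 5.7 z 12.3
5 111 mid [405.8 127.4] n -6.7 6.3 z 12.1
10 101 mid [405.1 132.3] n -6.8 4.6 z 12.4
15 101 mid [404.4 137.3] n -6.8 4.5 z 11.7
20 51 mid [403.8 142.2] n -3.9 1.4 z 9.3
25 45 mid [403.1 147.2] n -4.0 0.5 z 9.2
30 31 mid [402.4 152.2] n -3.3 0.4 z 8.5
35 9 mid [401.7 157.1] n -2.6 -1.1 z 7.9
```

```bash
python3 -m jog '{"translation":[[0,0,-25],[0,0,-50],[0,0,-70],[0,0,-85],[0,0,-94],[0,0,-98.5],[0,0,-98.5],[0,0,-98.5]],"angular":[[0,0,0],[0,0,0],[0,0,0],[0,0,0],[0,0,0],[0,0,0],[0,0,0],[0,0,0]],"jaw":[0.6,0.6,0.6,0.6,0.6,0.6,0.6,0.6]}'
python3 -m jog '{"translation":[[0,0,0],[0,0,0],[0,0,0],[0,0,0],[0,0,0],[0,0,0],[0,0,0],[0,0,0]],"angular":[[0,0,0],[0,0,0],[0,0,0],[0,0,0],[0,0,0],[0,0,0],[0,0,0],[0,0,0]],"jaw":[0,0,0,0,0,0,0,0]}'
```

```text
time: 22.35
tool_pos: [409.0, 120.0, 3.0]
eef_rot: [179.9, 0.0, 96.9]
wrist_force: [0.2, 1.2, 0.1]
opening: 51.4
gripper_force: 0.0
time: 23.15
tool_pos: [408.7, 119.8, 2.7]
eef_rot: [179.9, 0.0, 96.9]
wrist_force: [-1.2, -0.9, 6.2]
opening: 9.0
gripper_force: 59.1
```

```bash
python3 -m jog '{"translation":[[0,0,15],[0,0,45],[0,0,85],[0,0,120],[10,-20,140],[22,-45,140],[36,-70,140],[50,-98,140]],"angular":[[0,0,0],[0,0,0],[0,0,-0.08],[0,0,-0.2],[0,0,-0.33],[0,0,-0.46],[0,0,-0.59],[0,0,-0.72]],"jaw":[0,0,0,0,0,0,0,0]}'
python3 -m jog '{"translation":[[13,-26,0],[27,-53,0],[41,-80,0],[54,-106,0],[64,-125,0],[68,-133,0],[68,-133,0],[68,-133,0]],"angular":[[0,0,-0.13],[0,0,-0.26],[0,0,-0.39],[0,0,-0.52],[0,0,-0.65],[0,0,-0.78],[0,0,-0.855],[0,0,-0.855]],"jaw":[0,0,0,0,0,0,0,0]}'
cat > held.py <<'E'
from h import *
c=cap('wrist','w10.png');o=c['obs'];print(o['q'].round(1),o['tool_pos'],o['eef_rot'],o['opening']);P=cloud(c);x,y,z=o['tool_pos']
i=c['image'].astype(int);m=(i[...,1]>i[...,0]*1.3)&(i[...,1]>i[...,2]*1.1)
g=P[m];g=g[np.isfinite(g[:,0])];S=g[(abs(g[:,2]-z)<30)&(abs(g[:,0]-x)<60)&(abs(g[:,1]-y)<40)]
print('syr',len(S),S.min(0),S.max(0),cv2.minAreaRect(S[:,:2].astype(np.float32)))
Q=P.reshape(-1,3);Q=Q[np.isfinite(Q[:,0])]
S=Q[(Q[:,2]>20)&(Q[:,2]<30)&(abs(Q[:,0]-526)<55)&(abs(Q[:,1]+113)<25)]
print('sad',len(S),cv2.minAreaRect(S[:,:2].astype(np.float32)))
cv2.imwrite('pics/w10c.png',cv2.cvtColor(c['image'],4))
E
python3 held.py
```

```text
time: 23.95
tool_pos: [458.9, 20.8, 142.6]
eef_rot: [179.9, 0.0, 55.3]
wrist_force: [0.0, 0.0, 0.3]
opening: 9.6
gripper_force: 58.9
time: 24.75
tool_pos: [526.4, -111.1, 142.2]
eef_rot: [179.9, 0.0, 6.6]
wrist_force: [0.2, -0.0, -0.2]
opening: 9.3
gripper_force: 58.9
[ 50.9  19.4 -51.4 101.2  16.4  67.2 -88.8] [ 526.37631227 -111.13758715  142.16227256] [1.79934394e+02 2.39589116e-02 6.55620271e+00] 9.344959465907337
syr 2311 [ 490.14379287 -125.46812563  144.03695695] [564.24880992 -92.29999487 171.40621714] ((527.6849365234375, -111.56794738769531), (72.025390625, 32.23218536376953), 22.153390884399414)
sad 653 ((528.1652221679688, -111.53166198730469), (84.93019104003906, 36.814781188964844), 6.322121620178223)
```

View pics/w10c.png

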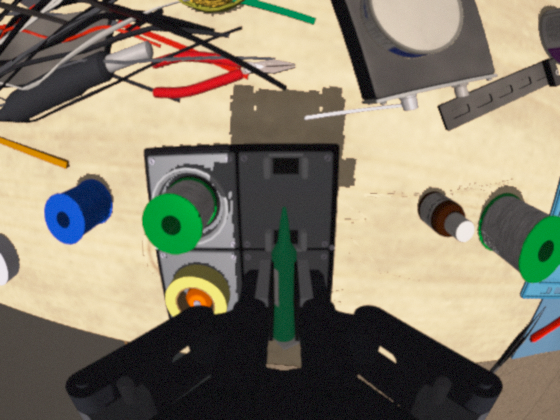

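The syringe is held level along the tool axis at (284,275), in line with the saddles at (285,165) and (284,235). I'll lower it into the cradle.

```bash
python3 -m jog '{"translation":[[0,0,-35],[0,0,-65],[0,0,-85],[0,0,-100],[0,0,-112],[0,0,-121],[0,0,-127],[0,0,-127]],"angular":[[0,0,0],[0,0,0],[0,0,0],[0,0,0],[0,0,0],[0,0,0],[0,0,0],[0,0,0]],"jaw":[0,0,0,0,0,0,0,0]}'
python3 -m jog '{"translation":[[0,0,0],[0,0,0],[0,0,0],[0,0,0],[0,0,20],[0,0,70],[0,0,120],[0,0,170]],"angular":[[0,0,0],[0,0,0],[0,0,0],[0,0,0],[0,0,0],[0,0,0],[0,0,0],[0,0,0]],"jaw":[0.35,0.35,0.35,0.35,0.35,0.35,0.35,0.35]}'
python3 -m jog '{"translation":[[-10,-10,40],[-30,-10,60],[-60,-10,60],[-60,-10,60],[-60,-10,60],[-60,-10,60],[-60,-10,60],[-60,-10,60]],"angular":[[0,0,0],[0,0,0],[0,0,0],[0,0,0],[0,0,0],[0,0,0],[0,0,0],[0,0,0]],"jaw":[0.35,0.35,0.35,0.35,0.35,0.35,0.35,0.35]}'
python3 - <<'E'
from h import *
c=cap('wrist','w11.png');o=c['obs'];print(o['tool_pos'],o['eef_rot'],o['opening']);P=cloud(c)
i=c['image'].astype(int);m=(i[...,1]>i[...,0]*1.3)&(i[...,1]>i[...,2]*1.1)
g=P[m];g=g[np.isfinite(g[:,0])];S=g[(abs(g[:,2]-20)<14)&(abs(g[:,0]-526)<55)&(abs(g[:,1]+111)<30)]
print('syr',len(S),S.min(0),S.max(0),np.percentile(S[:,2],[5,50,95]),cv2.minAreaRect(S[:,:2].astype(np.float32)))
print('reel',circ(P,60,75,516,-27,40));print('cap',circ(P,68,80,436,-122,16));m=(i[...,0]>i[...,2]*1.4)&(i[...,1]>i[...,2]*1.4)&(abs(i[...,0]-i[...,1])<50)
print('tape',circ(P[m],25,48,426,-39,45)); print('brown',circ(P,62,75,532,-253,25)); print('wick',circ(P,15,32,411,251,42))
cv2.imwrite('pics/w11c.png',cv2.cvtColor(cv2.resize(c['image'][80:330,100:480],None,fx=2,fy=2),4))
E
```

```text
time: 25.6
tool_pos: [526.7, -111.0, 15.3]
eef_rot: [179.9, -0.0, 6.7]
wrist_force: [0.6, 0.7, -0.8]
opening: 9.2
gripper_force: 58.9
time: 26.4
tool_pos: [526.1, -110.8, 187.2]
eef_rot: [179.9, 0.0, 6.7]
wrist_force: [1.0, -0.5, 0.2]
opening: 30.2
gripper_force: 0.0
time: 27.2
tool_pos: [466.8, -120.8, 244.9]
eef_rot: [180.0, 0.0, 6.7]
wrist_force: [-0.1, 0.5, -0.1]
opening: 30.3
gripper_force: 0.0
[ 466.81515474 -120.7545965   244.94237305] [1.79993686e+02 1.63329807e-02 6.67609202e+00] 30.329522313392552
syr 611 [ 491.38509136 -123.81960921    6.403051  ] [574.37996544 -88.49907124  25.7408367 ] [11.74120564 22.28443236 24.39435347] ((533.9763793945312, -110.46295166015625), (84.58870697021484, 25.77529525756836), 12.839207649230957)
reel (1600, array([516.4, -26.9,  24.3]), np.float64(67.8), array([516.0532  , -26.856047], dtype=float32))
cap (332, array([ 436.3, -122.4,   10.2]), np.float64(74.6), array([ 436.3297  , -122.343834], dtype=float32))
tape (1523, array([426.2, -37.8,  30.3]), np.float64(36.6), array([426.15723 , -37.558125], dtype=float32))
brown (246, array([ 536.5, -255.5,    9.3]), np.float64(67.6), array([ 536.55084, -255.4299 ], dtype=float32))
wick (1060, array([411.3, 250.1,  31.3]), np.float64(26.3), array([411.61563, 250.2146 ], dtype=float32))
```

View pics/w11c.png

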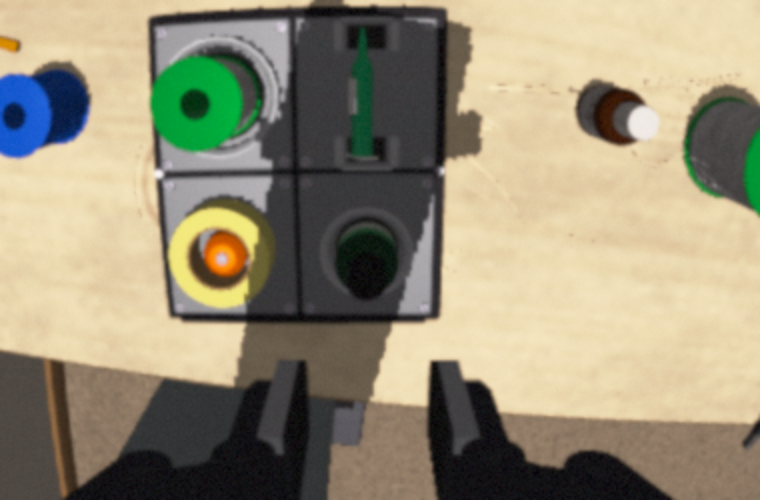

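The syringe lies in both saddles at (362,90), with its top at 24 mm, so it is fully down. The reel, bottle and tape are seated and the bystanders have not been touched. I'll hand in.

```bash
python3 -c "
from cell import ctrl
print(ctrl.sign_off())"
```

```text
the job is handed in; nothing more can be done
None
```

I handed the job in after about 27 s of robot time. In the last wrist view, the reel, flux bottle, tape and syringe are each fully down in their own holders, and the robot did not touch the white roll or the brown bottle. Sign-off gave no verdict.

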